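Set and hold the depth dial of a specimen notcher

TASK

Wind the red crank handle of the notching machine clockwise, about two full turns, until the specimen carriage is right up against the red end stop. Then take the black depth dial and turn it clockwise from rest to its third click, without going on to the fourth; the dial springs back if you let go, so keep hold of it there and finish while still holding it at the third stop. Leave the weight, the spray can and the tray with its scraper where they are.

Things in the scene. Friction and masses are not known exactly. Their poses are not given: they have to be found in the camera images.
- notcher: White bench machine, fixed: bed 150 (own x) x 360 (own y) x 25 mm high, origin at the centre of its underside. Crank at own y = +120 mm, dial unit near own y = -120 mm, between them the carriage on two rails; a white cutter head (45 x 90 mm, top 63 mm above the table) stands at own x = +50 mm. Red end stop block at own y = -56 mm, 50 mm high.
- crank_axis (a point): Point on the crank's vertical axis, at the height to grip the handle (85 mm above the table). Hub and arm below it reach up to 54 mm above the table. Clockwise from above moves the carriage towards the end stop; the crank needs about 0.05 N m (1 N at the handle), stays where it is left, and stops dead at the carriage's end stop.
- crank_handle (a point): Point inside the upright red crank handle, a cylinder 20 mm in diameter, 45 mm tall (53 to 98 mm above the table), on its axis 12 mm below its top; circles at 50 mm radius about crank_axis. The handle spins freely on its pin, so the gripper need not turn with it.
- carriage (a joint): Travel of the aluminium specimen carriage (56 x 40 mm, with a yellow bar) along the notcher's own -y, in m: 0 at the crank end, 0.060 hard against the red end stop. It is geared to the crank: 0.004 m per rad of clockwise turning (25 mm a turn). Starts between 0 and 0.018.
- dial_unit: Grey dial housing 90 x 90 x 30 mm, fixed on the notcher's bed turned up to 0.5 rad either way from it, origin at the centre of its underside (25 mm above the table). Its silver scale has five black marks 25 degrees apart: the rest mark at own -x, then the four stops going clockwise seen from above. It carries the dial, whose contact counts as its own.
- dial_grip (a point): On the dial's vertical axis at the height to grip (86.5 mm above the table), turning with the dial. The black bar grip (42 x 14 mm, top 94.5 mm above the table) runs along its x axis: grip along y. A white line on the bar points along -x to the scale. Below the bar is a round skirt, 50 mm diameter, top 64.5 mm above the table.
- dial (a joint): Turn of the depth dial in rad, clockwise seen from above: 0 at rest; click stops at 0.436, 0.873, 1.309 (the third) and 1.745 (the fourth). Before each stop a sprung plunger gives about 0.03 N m more resistance, then snaps over; a return spring of 0.08 (at rest) to 0.14 N m (third stop) drives it back to rest if let go.
- weight: Bystander: loose steel disc weight, 80 mm diameter, 28 mm high, origin at the centre of its underside.
- spray: Bystander: loose blue and yellow spray can, 44 mm diameter, 115 mm tall, origin at the centre of its underside.
- tray: Bystander: loose stainless tray with a green scraper fixed in it, 130 x 200 x 22 mm, origin at the centre of its underside.

How it is judged (in metres and radians):
On the way, in this order (a step that is already met when the one before it is completed fails the run):
1. the carriage is wound against the end stop with the dial still at rest (value of joint carriage above 0.057 m and value of joint dial below 0.2 rad), for 0.2 s.
2. the dial is at its third stop in the fingers (value of joint dial between 1.179 and 1.439 rad and contact force between the fingers and dial_unit above 1 N), for 0.3 s.
At the end, for the whole second after the job is handed in: The carriage is within 3 mm of its end stop, and the fingers hold the dial still (over 1 N of contact) within 0.13 rad (7.5 degrees) of its third stop through the last second (all of step 2 and value of joint carriage above 0.057 m and velocity of joint dial between -0.15 and 0.15 rad/s); the arm keeps its last pose, push and grip.
It fails at once if the dial is turned on towards the fourth stop (past 1.58 rad) (value of joint dial above 1.58 rad).
It fails at once if a bystander is shifted by more than 30 mm or tipped (distance of any of weight, spray, tray from where it was at the start of the episode above 0.03 m or angle between any of spray, weight's own z axis and vertical above 0.5 rad).
It also fails if it takes over 72 s, if anything falls off the work surface, if the arm or the gripper's body presses on something with over 40 N, if the wrist force passes 120 N, or if a joint passes its speed limit or range.

ROBOT

A 6-joint arm with a two-finger parallel gripper is mounted at the origin on the work surface. World frame = base frame: x ahead of the robot, y to its left, z up, the work surface at z = 0. Lengths are in m, angles in degrees, forces in N, time in s.
With the tool pointing down it reaches from about 0.275 to 1 m from the base axis. Payload 8.4 kg.
Tool frame: the origin (TCP) lies between the finger pads; the fingertips stand 8 mm ahead of it and the grasp point (between the pads) lies 11 mm behind it (r.tcp_to_tips is the distance from the TCP to the fingertips, in m); z points along the fingers, y is the line along which they close (so a half turn about z gives the same grasp; the last joint's range is limited). The gripper opens to 85 mm and grips with 20 to 120 N. Pads are 22 mm wide; open, the fingers measure 114 mm over their backs; the gripper's body (76 mm by 85 mm) begins 54 mm behind the grasp point. The pads swing forward as they close: fully open they stand 13 mm farther back than shut.
Start: joints at [-75.883, 20.225, 93.587, -0, 66.188, -0.138], TCP at [0.154, -0.606, 0.218] pointing down, gripper open.
Joint ranges: [-150.9, 150.9], [-52.94, 120.26], [3.33, 152.33], [-74.26, 254.26], [0, 154.13], [-172.89, 172.89]. Speed limits (degrees/s): [127.2, 127.2, 159.86, 180, 180, 180].

INTERFACE

Orientations are given as a 3x3 rotation matrix whose columns are the frame's x, y, z axes.
In Python, from station import r, read_camera, camera_info gives the robot as it stands.
- The arm moves only by the tool apply_moves, never from a script. Its argument "plan" is a list of rows, each a list of 3 entries, a list of its own where there are three numbers: the turn, a rotation vector about the tool's x, y, z in rad, then the shift along the tool's x, y, z in cm, then the finger opening in cm, from 0 to 8.54. In form: [[[rx, ry, rz], [x, y, z], gripper], ...]. A call has 1 to 20 rows; each row shifts and turns the commanded pose from where the row before left it, along the tool's axes as they then stand; what a row does not reach is not made up. A row lasts 1/10 s, in which the tool goes at most 50 mm and 8.59 degrees, less where a joint would pass 70% of its speed; a pose out of reach is approached as far as the arm can. A call is refused whole if a number of a shift passes 5 or a number of a turn 0.15, either way. A call with a gripper value outside its range is refused whole. The fingers move at their own pace and stop on an object; "squeeze" is the grip in N (left out, the last holds). Time passes only in rows, so rows that do not move let the fingers close. It gives the time, the measured TCP pose, the force, the opening and the grip force at its end, in the units of the state.
- r.read_state(): the state, without advancing time (a new reading comes with each control period).
- read_camera(name): name is "side" or "top"; returns (picture, depth): 400x640x3 uint8, blue, green, red; 400x640 float32, m along the optical axis (not along the pixel's ray), 0 where there is no reading.
- camera_info(name): a dict with "K" (3x3 intrinsics, pixels), "k1" (the pictures are not rectified: a ray, as slopes to the right and down, at radius r is drawn at 1 + k1 r^2 times it, then the intrinsics apply), "rvec" (rotation vector, rad) and "tvec" (3), from world to camera coordinates, as OpenCV has them. Camera axes: x right, y down, z forward; pixel columns grow to the right and rows downward; lengths in m; the calibration is good to about 2 mm. A picture is of the moment at which its call begins. camera_info takes no time and is no camera call.
- r.finish_job(): hands the job in; it is judged then, once.
The state is a dict: "time_s": time; "joint_pos": joint angles; "joint_vel": joint speeds; "joint_torque": joint torques, N m; "ee_pos": TCP position; "ee_rot": TCP orientation; "contact_force": force on the tool from outside, world axes, zero at the start; "torque": the same for the moment, N m; "width": finger opening in m; "grip_force": force on a finger pad.
Only numpy, scipy, OpenCV 4.12 (cv2) and the standard library are available. Lean on these libraries where they do the work, as an engineer would, in place of code of your own. Each camera call takes 0.05 s, during which the arm holds its last target. There are 200 camera calls.

## Working session

There is one attempt and no reset: what is moved stays moved. The work goes in short steps, Python scripts to look and compute and a tool call to move; the robot and the scene stay as the last step left them, time stands still between calls to the robot, and variables do not carry over. Pictures are saved under pics/ and viewed, at most 10 in all, crops included, and the job is handed in when it is done.

Besides the shell and the picture viewer there is one more tool, called after ">>>" by a JSON object that holds its "fn" and its "kwargs", one argument or row to a line. apply_moves: Moves the arm, as the interface text tells. Its arguments: {"type":"object","properties":{"plan":{"type":"array","items":{"type":"array"}},"squeeze":{"type":"number"}},"required":["plan"]}

```bash
mkdir -p pics; cat > h.py <<'E'
import numpy as np, cv2
from station import r, read_camera, camera_info
def px2w(name,depth,u,v,d=None,z=None):
    c=camera_info(name);K=np.array(c["K"],float);R=cv2.Rodrigues(np.array(c["rvec"],float))[0];t=np.array(c["tvec"],float).ravel()
    p=cv2.undistortPoints(np.array([[[u,v]]],float),K,np.array([c["k1"],0,0,0,0],float))[0,0]
    ray=R.T@np.array([p[0],p[1],1]);o=-R.T@t
    if z is not None: return o+ray*(z-o[2])/ray[2]
    if d is None: d=np.median(depth[int(v)-1:int(v)+2,int(u)-1:int(u)+2])
    return o+ray*d
E
python3 - <<'E'
from h import *
for n in("top","side"):
    p,d=read_camera(n);cv2.imwrite(f"pics/{n}0.png",p);np.save(f"{n}0.npy",d)
    print(n,{k:np.round(v,3).tolist() for k,v in camera_info(n).items()})
s=r.read_state();print(s["time_s"],s["ee_pos"],s["ee_rot"],s["width"])
E
```

```text
top {'K': [[468.722, 0.0, 317.249], [0.0, 468.722, 208.531], [0.0, 0.0, 1.0]], 'k1': -0.069, 'rvec': [2.149, -2.101, 0.198], 'tvec': [0.101, 0.602, 1.098]}
side {'K': [[503.921, 0.0, 319.205], [0.0, 503.921, 199.117], [0.0, 0.0, 1.0]], 'k1': -0.059, 'rvec': [2.289, -0.658, 0.264], 'tvec': [-0.453, 0.36, 0.703]}
0.1 [ 0.15378649 -0.60533782  0.21744895] [[ 9.69216785e-01  2.46208723e-01 -2.97231964e-04]
 [ 2.46208902e-01 -9.69216064e-01  1.18211717e-03]
 [ 2.96556359e-06 -1.21890895e-03 -9.99999257e-01]] 0.0854950754857883
```

View pics/top0.png

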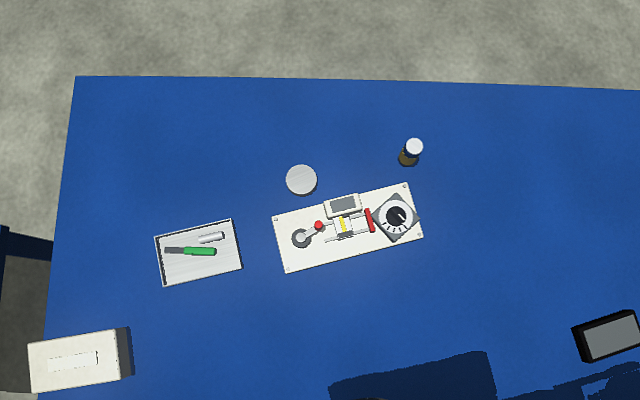

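View pics/side0.png

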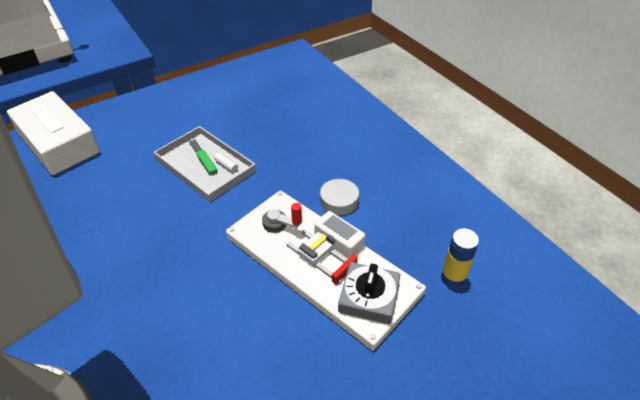

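The top view shows the notcher with bed corners around (272,217), (405,182), (424,238), (286,274). The crank hub is at (301,238), the handle at (319,226) and the dial at (396,216). I'll enlarge both views.

```bash
python3 - <<'E'
import cv2
p=cv2.imread("pics/top0.png")[170:285,265:430];cv2.imwrite("pics/topc.png",cv2.resize(p,None,fx=4.8,fy=4.8,interpolation=cv2.INTER_CUBIC))
p=cv2.imread("pics/side0.png")[185:350,220:440];cv2.imwrite("pics/sidec.png",cv2.resize(p,None,fx=3.6,fy=3.6,interpolation=cv2.INTER_CUBIC))
E
```

```text
(no output)
```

View pics/topc.png

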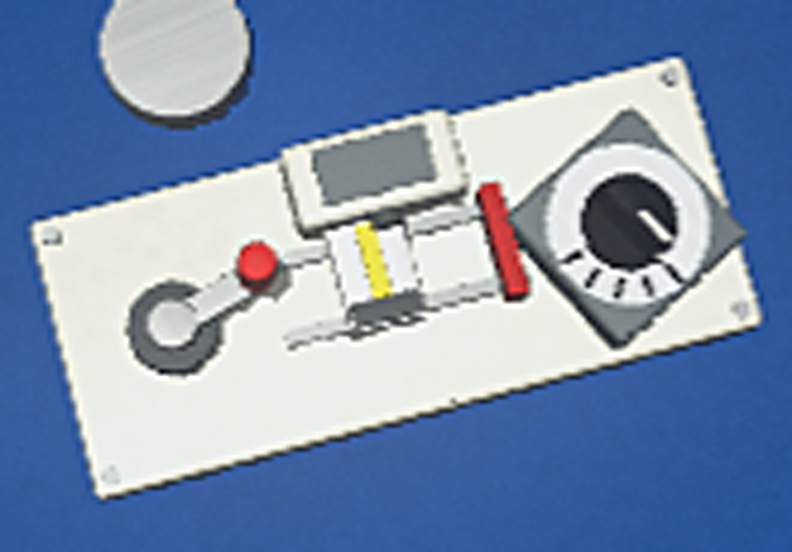

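View pics/sidec.png

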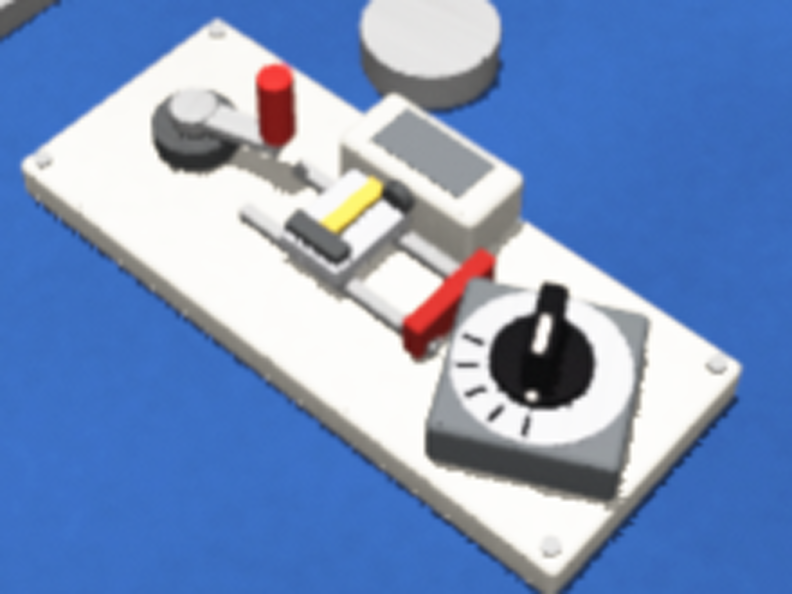

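The crops show the following:
- **Top crop:** bed top corners (32,222), (683,58), (760,323), (100,497). Handle top (258,262), hub (175,322), scale disc centre about (630,222). Marks run from the rest mark (677,272) to the fourth (570,257).
- **Side crop:** handle top (275,76). Bar top runs about (553,287) to (533,395).

```bash
python3 - <<'E'
from h import *
T=lambda x,y,z:px2w("top",None,(x+.5)/4.8-.5+265,(y+.5)/4.8-.5+170,z=z)
S=lambda x,y,z:px2w("side",None,(x+.5)/3.6-.5+220,(y+.5)/3.6-.5+185,z=z)
pr=lambda n,a:print(n,np.round(a,4))
c=np.array([T(*q,.025) for q in[(32,222),(683,58),(760,323),(100,497)]]);pr("corn",c)
cs=np.array([S(*q,.025) for q in[(217,19),(742,368),(553,583),(24,168)]]);pr("cornS",cs)
for n,c in(("T",c),("S",cs)):
  y=(c[0]-c[1]+c[3]-c[2]);y/=np.linalg.norm(y);x=c[0]-c[3]+c[1]-c[2];x/=np.linalg.norm(x);m=c.mean(0)
  pr(n+" m",m);pr("y",y);pr("x",x);pr("axis",m+.12*y);print(np.linalg.norm(c[0]-c[1]),np.linalg.norm(c[0]-c[3]))
pr("handleT",T(258,256,.098));pr("handleS",S(275,76,.098))
pr("hubT",T(172,322,.05))
pr("discT",T(630,222,.056));pr("discS",S(541,367,.056))
C=T(630,222,.056)
for q in[(677,272),(648,285),(620,292),(590,283),(570,257)]:
  v=T(*q,.056)-C;print(np.degrees(np.arctan2(v[1],v[0])),np.linalg.norm(v))
CS=S(541,367,.056)
for q in[(526,426),(495,413),(474,392),(466,365),(473,340)]:
  v=S(*q,.056)-CS;print("S",np.degrees(np.arctan2(v[1],v[0])),np.linalg.norm(v))
v=T(668,240,.0945)-T(640,212,.0945);pr("line",v);print(np.degrees(np.arctan2(v[1],v[0])))
# depth points
d=np.load("top0.npy");pts=np.array([px2w("top",d,u,v,d=d[v,u]) for v in range(200,236) for u in range(380,416)])
b=pts[(pts[:,2]>.085)&(pts[:,2]<.11)];pr("bar",b.mean(0));w,V=np.linalg.eigh(np.cov(b[:,:2].T));print(len(b),w,np.degrees(np.arctan2(V[1,1],V[0,1])),np.percentile(b[:,2],[5,50,95]))
pts=np.array([px2w("top",d,u,v,d=d[v,u]) for v in range(215,240) for u in range(308,330)]);b=pts[pts[:,2]>.085];pr("handle depth",b.mean(0));print(len(b))
for n,u,v in(("weight",301,180),("spray",414,147)): pr(n,px2w("top",d,u,v))
E
```

```text
corn [[ 0.5838  0.2301  0.025 ]
 [ 0.6804 -0.1135  0.025 ]
 [ 0.5389 -0.1522  0.025 ]
 [ 0.4413  0.1895  0.025 ]]
cornS [[ 0.5836  0.231   0.025 ]
 [ 0.6814 -0.1135  0.025 ]
 [ 0.5375 -0.1564  0.025 ]
 [ 0.4425  0.1868  0.025 ]]
T m [0.5611 0.0384 0.025 ]
y [-0.2728  0.9621  0.    ]
x [0.9632 0.2689 0.    ]
axis [0.5284 0.1539 0.025 ]
0.356946212906799 0.14817180271253938
S m [0.5613 0.0369 0.025 ]
y [-0.27    0.9629  0.    ]
x [0.9564 0.2922 0.    ]
axis [0.5289 0.1525 0.025 ]
0.35810963041824817 0.14794786176180724
handleT [0.5571 0.1112 0.098 ]
handleS [0.5562 0.1125 0.098 ]
hubT [0.5295 0.1541 0.05  ]
discT [ 0.5855 -0.079   0.056 ]
discS [ 0.5856 -0.0775  0.056 ]
-136.70018873431266 0.03484438984202894
-164.52926206774035 0.033600311785414456
171.54847111105386 0.03669357858377329
147.0964731406021 0.03811645146185377
121.35951673488421 0.036173831976397265
S -137.68239991639504 0.03296114483247267
S -164.14691009075221 0.03346459590985984
S 171.28362602731178 0.03422103490703792
S 145.91486480284544 0.034498252145635844
S 121.56085415261603 0.03422570395167813
line [-0.0137 -0.0138  0.    ]
-134.92160570489696
bar [ 0.5839 -0.0777  0.0941]
111 [1.79708771e-05 1.42213103e-04] -137.8420560248705 [0.08800627 0.09453049 0.09762395]
handle depth [0.5512 0.1111 0.1167]
59
weight [0.6774 0.1577 0.029 ]
spray [ 0.7442 -0.1145  0.1147]
```

>>> {"fn": "apply_moves", "kwargs": {
  "plan": [
    [[0,0,0],[2.84,-2.98,0.35],8.5],
    [[0,0,0],[2.84,-2.98,0.35],8.5],
    [[0,0,0],[2.84,-2.98,0.35],8.5],
    [[0,0,0],[2.84,-2.98,0.35],8.5],
    [[0,0,0],[2.84,-2.98,0.35],8.5],
    [[0,0,0],[2.84,-2.98,0.35],8.5],
    [[0,0,0],[2.84,-2.98,0.35],8.5],
    [[0,0,0],[2.84,-2.98,0.35],8.5],
    [[0,0,0],[2.84,-2.98,0.35],8.5],
    [[0,0,0],[2.84,-2.98,0.35],8.5],
    [[0,0,0],[2.84,-2.98,0.35],8.5],
    [[0,0,0],[2.84,-2.98,0.35],8.5],
    [[0,0,0],[2.84,-2.98,0.35],8.5],
    [[0,0,0],[2.84,-2.98,0.35],8.5],
    [[0,0,0],[2.84,-2.98,0.35],8.5],
    [[0,0,0],[2.84,-2.98,0.35],8.5],
    [[0,0,0],[2.84,-2.98,0.35],8.5],
    [[0,0,0],[2.84,-2.98,0.35],8.5],
    [[0,0,0],[2.84,-2.98,0.35],8.5],
    [[0,0,0],[2,-2.5,0.2],8.5]
  ],
  "squeeze": 30
}}

```text
time_s: 2.1
ee_pos: [0.5515, 0.1071, 0.149]
ee_rot: [[0.969, 0.247, -0.0], [0.247, -0.969, 0.0], [-0.0, -0.0, -1.0]]
contact_force: [-0.2, -0.5, 0.3]
width: 0.085
grip_force: 0.0
```

```bash
cat >> h.py <<'E'
def rep(target=None):
    s=r.read_state();R=np.array(s["ee_rot"]);print(round(s["time_s"],2),np.round(s["ee_pos"],4),"yaw",round(np.degrees(np.arctan2(R[1,0],R[0,0])),2),"tiltz",np.round(R[:,2],4),"w",round(s["width"],4),"g",round(s["grip_force"],1),"F",np.round(s["contact_force"],1),"T",np.round(s["torque"],2),"j",np.round(s["joint_pos"],1))
    if target is not None: print("tool delta cm",np.round(R.T@(np.array(target)-s["ee_pos"])*100,2))
    return s,R
E
python3 -c "
from h import *
r.read_state();read_camera('top');rep([.5566,.112,.076])"
```

```text
2.15 [0.5533 0.1104 0.1491] yaw 14.32 tiltz [ 0.0017  0.0021 -1.    ] w 0.0852 g 0.0 F [2.4 2.8 0.8] T [ 0.07 -0.07  0.01] j [1.110e+01 1.920e+01 1.049e+02 1.000e-01 5.580e+01 8.670e+01]
tool delta cm [ 0.34 -0.06  7.31]
```

>>> {"fn": "apply_moves", "kwargs": {
  "plan": [
    [[0,0,0],[0.25,0,0],8.5],
    [[0,0,0],[0,0,1.2],8.5],
    [[0,0,0],[0,0,1.5],8.5],
    [[0,0,0],[0,0,1.5],8.5],
    [[0,0,0],[0,0,1.5],8.5],
    [[0,0,0],[0,0,1.0],8.5],
    [[0,0,0],[0,0,0.6],8.5],
    [[0,0,0],[0,0,0],8.5],
    [[0,0,0],[0,0,0],8.5]
  ]
}}

```text
time_s: 3.05
ee_pos: [0.5533, 0.1054, 0.0769]
ee_rot: [[0.969, 0.246, 0.0], [0.246, -0.969, 0.0], [0.0, 0.0, -1.0]]
contact_force: [0.2, -0.1, 0.6]
width: 0.085
grip_force: 0.0
```

```bash
python3 -c "
from h import *
p,d=read_camera('side');rep([.5566,.112,.076])
cv2.imwrite('pics/s1.png',cv2.resize(p[130:290,200:400],None,fx=3.5,fy=3.5))"
```

```text
3.1 [0.5535 0.1056 0.0771] yaw 14.25 tiltz [ 8.e-04  2.e-04 -1.e+00] w 0.0853 g 0.0 F [-0.2 -0.1 -0.2] T [0.02 0.   0.02] j [ 10.6  24.8 107.7  -0.   47.5  86.4]
tool delta cm [ 0.46 -0.55  0.11]
```

View pics/s1.png

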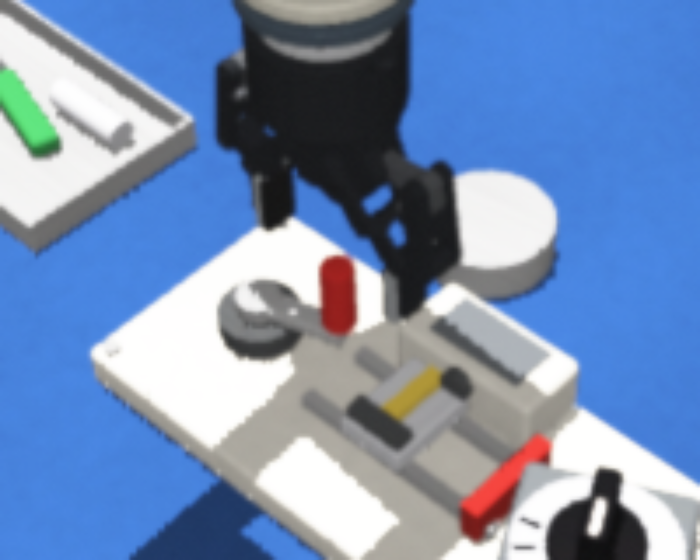

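The handle's top at (338,262) sits between the pads at (275,205) and (400,295). I'll centre on it and close.

>>> {"fn": "apply_moves", "kwargs": {
  "plan": [
    [[0,0,0],[0.45,-0.55,0.1],8.5],
    [[0,0,0],[0,0,0],8.5],
    [[0,0,0],[0,0,0],4],
    [[0,0,0],[0,0,0],1],
    [[0,0,0],[0,0,0],1],
    [[0,0,0],[0,0,0],1],
    [[0,0,0],[0,0,0],1],
    [[0,0,0],[0,0,0],1],
    [[0,0,0],[0,0,0],1],
    [[0,0,0],[0,0,0],1]
  ],
  "squeeze": 30
}}

```text
time_s: 4.1
ee_pos: [0.5569, 0.1116, 0.0759]
ee_rot: [[0.969, 0.246, 0.001], [0.246, -0.969, -0.0], [0.001, 0.001, -1.0]]
contact_force: [3.5, -4.7, 1.8]
width: 0.0178
grip_force: 29.5
```

```bash
python3 -c "
from h import *
s,R=rep()
a=np.array([.5288,.1533]);v=s['ee_pos'][:2]-a;print(v,np.linalg.norm(v),np.degrees(np.arctan2(v[1],v[0])))
th=np.radians(-56.1)
P=lambda k:np.r_[.05*np.array([np.cos(th-np.radians(18)*k),np.sin(th-np.radians(18)*k)]),0]
for k in range(20): print(k,np.round(R.T@(P(k+1)-P(k))*100,2)[:2])"
```

```text
4.1 [0.5569 0.1116 0.0759] yaw 14.26 tiltz [ 1.4e-03 -5.0e-04 -1.0e+00] w 0.0178 g 29.5 F [ 3.5 -4.7  1.8] T [-0.8  -0.45  0.02] j [ 1.120e+01  2.520e+01  1.072e+02 -1.000e-01  4.760e+01  8.700e+01]
[ 0.02805845 -0.04165108] 0.05022040639526707 -56.03364002089903
0 [-1.54  0.29]
1 [-1.55 -0.2 ]
2 [-1.41 -0.67]
3 [-1.14 -1.07]
4 [-0.75 -1.37]
5 [-0.29 -1.54]
6 [ 0.2  -1.55]
7 [ 0.67 -1.41]
8 [ 1.07 -1.14]
9 [ 1.37 -0.75]
10 [ 1.54 -0.29]
11 [1.55 0.2 ]
12 [1.41 0.67]
13 [1.14 1.07]
14 [0.75 1.37]
15 [0.29 1.54]
16 [-0.2   1.55]
17 [-0.67  1.41]
18 [-1.07  1.14]
19 [-1.37  0.75]
```

>>> {"fn": "apply_moves", "kwargs": {
  "plan": [
    [[0,0,0],[-1.54,0.29,0],1],
    [[0,0,0],[-1.55,-0.2,0],1],
    [[0,0,0],[-1.41,-0.67,0],1],
    [[0,0,0],[-1.14,-1.07,0],1],
    [[0,0,0],[-0.75,-1.37,0],1]
  ]
}}

```text
time_s: 4.6
ee_pos: [0.4868, 0.1264, 0.0759]
ee_rot: [[0.969, 0.245, 0.002], [0.245, -0.969, 0.001], [0.002, -0.0, -1.0]]
contact_force: [7.8, 3.9, -4.2]
width: 0.0179
grip_force: 29.7
```

```bash
python3 -c "
from h import *
read_camera('top');s,R=rep()
a=np.array([.5288,.1533]);v=s['ee_pos'][:2]-a;print(v,np.linalg.norm(v),np.degrees(np.arctan2(v[1],v[0])))"
```

```text
4.65 [0.4859 0.1282 0.0758] yaw 14.21 tiltz [ 0.0017  0.0018 -1.    ] w 0.018 g 30.0 F [ 4.3  5.2 -0.8] T [ 0.82 -0.81 -0.01] j [1.460e+01 2.040e+01 1.153e+02 1.000e-01 4.420e+01 9.030e+01]
[-0.04288114 -0.02512838] 0.04970138135299806 -149.62966702415173
```

Forces are low and the radius is right. I'll wind on for a full turn.

>>> {"fn": "apply_moves", "kwargs": {
  "plan": [
    [[0,0,0],[-0.29,-1.54,0],1],
    [[0,0,0],[0.2,-1.55,0],1],
    [[0,0,0],[0.67,-1.41,0],1],
    [[0,0,0],[1.07,-1.14,0],1],
    [[0,0,0],[1.37,-0.75,0],1],
    [[0,0,0],[1.54,-0.29,0],1],
    [[0,0,0],[1.55,0.2,0],1],
    [[0,0,0],[1.41,0.67,0],1],
    [[0,0,0],[1.14,1.07,0],1],
    [[0,0,0],[0.75,1.37,0],1],
    [[0,0,0],[0.29,1.54,0],1],
    [[0,0,0],[-0.2,1.55,0],1],
    [[0,0,0],[-0.67,1.41,0],1],
    [[0,0,0],[-1.07,1.14,0],1],
    [[0,0,0],[-1.37,0.75,0],1],
    [[0,0,0],[-1.54,0.29,0],1],
    [[0,0,0],[-1.55,-0.2,0],1],
    [[0,0,0],[-1.41,-0.67,0],1],
    [[0,0,0],[-1.14,-1.07,0],1],
    [[0,0,0],[-0.75,-1.37,0],1]
  ]
}}

```text
time_s: 6.65
ee_pos: [0.4867, 0.126, 0.0759]
ee_rot: [[0.969, 0.245, 0.003], [0.245, -0.969, 0.002], [0.003, -0.001, -1.0]]
contact_force: [12.3, 6.2, -7.2]
width: 0.0183
grip_force: 29.9
```

```bash
python3 -c "
from h import *
p,d=read_camera('side');s,R=rep()
a=np.array([.5288,.1533]);v=s['ee_pos'][:2]-a;print(v,np.linalg.norm(v),np.degrees(np.arctan2(v[1],v[0])))
cv2.imwrite('pics/s2.png',cv2.resize(p[130:330,200:420],None,fx=3,fy=3))"
```

```text
6.7 [0.4859 0.1275 0.0758] yaw 14.18 tiltz [ 0.0032  0.0026 -1.    ] w 0.0178 g 30.1 F [ 9.7  8.6 -4.3] T [ 1.41 -1.57  0.01] j [1.450e+01 2.040e+01 1.153e+02 1.000e-01 4.410e+01 9.020e+01]
[-0.0429139  -0.02577912] 0.050061624215322766 -149.00603482953647
```

View pics/s2.png

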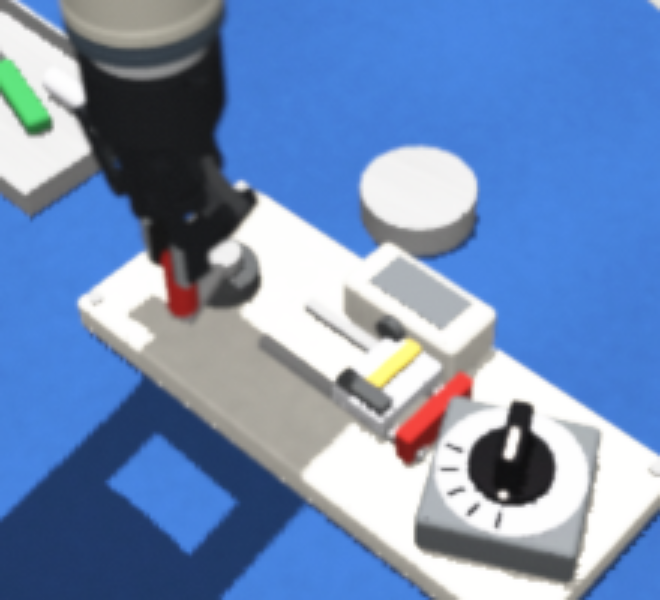

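The carriage has moved close to the red stop, with a small gap left around (440,385). At most 450° is done, so at least 152° remain. I'll take 8 more rows, which is safe.

>>> {"fn": "apply_moves", "kwargs": {
  "plan": [
    [[0,0,0],[-0.29,-1.54,0],1],
    [[0,0,0],[0.2,-1.55,0],1],
    [[0,0,0],[0.67,-1.41,0],1],
    [[0,0,0],[1.07,-1.14,0],1],
    [[0,0,0],[1.37,-0.75,0],1],
    [[0,0,0],[1.54,-0.29,0],1],
    [[0,0,0],[1.55,0.2,0],1],
    [[0,0,0],[1.41,0.67,0],1]
  ]
}}

```text
time_s: 7.5
ee_pos: [0.5442, 0.201, 0.0758]
ee_rot: [[0.969, 0.246, -0.001], [0.246, -0.969, 0.001], [-0.001, -0.001, -1.0]]
contact_force: [0.1, 4.2, 4.1]
width: 0.0183
grip_force: 31.0
```

```bash
python3 -c "
from h import *
p,d=read_camera('top');s,R=rep()
a=np.array([.5288,.1533]);v=s['ee_pos'][:2]-a;print(v,np.linalg.norm(v),np.degrees(np.arctan2(v[1],v[0])))
p0=cv2.imread('pics/top0.png')
cv2.imwrite('pics/t2.png',np.hstack([cv2.resize(x[195:265,310:385],None,fx=5,fy=5,interpolation=cv2.INTER_CUBIC) for x in (p0,p)]))
h=np.array([-.271,.9626,0]);m=np.array([.5612,.0377,0])
for q in (p0,p):
  hs=cv2.cvtColor(q,cv2.COLOR_BGR2HSV)[195:265,310:390]
  for n,mk in(('y',(hs[...,0]>22)&(hs[...,0]<35)&(hs[...,1]>110)&(hs[...,2]>90)),):
    yy,xx=np.nonzero(mk);w=px2w('top',None,xx.mean()+310,yy.mean()+195,z=.05);print(n,len(xx),w,(w-m)@h)
"
```

```text
7.55 [0.5468 0.2002 0.0759] yaw 14.26 tiltz [ 8.e-04  5.e-04 -1.e+00] w 0.0181 g 30.9 F [2.9 1.7 1.1] T [ 0.46 -0.23  0.02] j [ 20.   26.2 105.4   0.   48.4  95.7]
[0.01795923 0.04686725] 0.0501903649999059 69.03349066103344
y 56 [0.56383672 0.05214876 0.05      ] 0.013193819905084597
y 58 [0.57458688 0.01281873 0.05      ] -0.027578556209597364
```

View pics/t2.png

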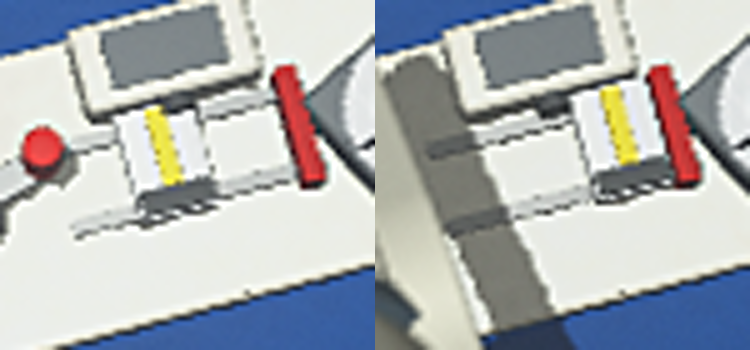

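The yellow bar moved from (165,147) in the left panel to (245,125) relative to its own panel. That is about 41 mm of travel, leaving 0–4 mm. I'll creep the rest and watch the force.

>>> {"fn": "apply_moves", "kwargs": {
  "plan": [
    [[0,0,0],[0.6,0.48,0],1],
    [[0,0,0],[0.54,0.59,0],1],
    [[0,0,0],[0,0,0],1]
  ]
}}

```text
time_s: 7.85
ee_pos: [0.5575, 0.1942, 0.0758]
ee_rot: [[0.97, 0.244, -0.002], [0.244, -0.97, 0.003], [-0.001, -0.004, -1.0]]
contact_force: [-2.0, 13.2, 6.7]
width: 0.0179
grip_force: 31.5
```

>>> {"fn": "apply_moves", "kwargs": {
  "plan": [
    [[0,0,0],[0.42,0.65,0],1],
    [[0,0,0],[0.33,0.72,0],1],
    [[0,0,0],[0,0,0],1]
  ]
}}

```text
time_s: 8.15
ee_pos: [0.5651, 0.1918, 0.0767]
ee_rot: [[0.971, 0.239, -0.006], [0.239, -0.971, 0.017], [-0.002, -0.018, -1.0]]
contact_force: [-19.2, 61.4, 13.0]
width: 0.0183
grip_force: 35.4
```

```bash
python3 -c "
from h import *
s,R=rep()
a=np.array([.5288,.1533]);v=s['ee_pos'][:2]-a;print(v,np.linalg.norm(v),np.degrees(np.arctan2(v[1],v[0])))"
```

```text
8.15 [0.5651 0.1918 0.0767] yaw 13.84 tiltz [-0.0061  0.0168 -0.9998] w 0.0183 g 35.4 F [-19.2  61.4  13. ] T [10.43  3.45 -0.43] j [ 18.   27.3 103.4   1.4  49.4  93.3]
[0.03632389 0.03846442] 0.05290497341433082 46.63942700121789
```

It hit the stop at about 612°. I'll ease off the overpush.

>>> {"fn": "apply_moves", "kwargs": {
  "plan": [
    [[0,0,0],[-0.35,-0.7,0],1],
    [[0,0,0],[0,0,0],1],
    [[0,0,0],[0,0,0],1]
  ]
}}

```text
time_s: 8.45
ee_pos: [0.5638, 0.1937, 0.0767]
ee_rot: [[0.97, 0.244, 0.002], [0.244, -0.97, 0.01], [0.004, -0.009, -1.0]]
contact_force: [-3.0, 36.0, 4.6]
width: 0.0182
grip_force: 31.4
```

```bash
python3 -c "
from h import *
p,d=read_camera('top');s,R=rep()
a=np.array([.5288,.1533]);v=s['ee_pos'][:2]-a;print(v,np.linalg.norm(v),np.degrees(np.arctan2(v[1],v[0])))
h=np.array([-.271,.9626,0]);m=np.array([.5612,.0377,0])
hs=cv2.cvtColor(p,cv2.COLOR_BGR2HSV)[195:265,310:390]
yy,xx=np.nonzero((hs[...,0]>22)&(hs[...,0]<35)&(hs[...,1]>110)&(hs[...,2]>90));w=px2w('top',None,xx.mean()+310,yy.mean()+195,z=.05);print((w-m)@h)
cv2.imwrite('pics/t3.png',cv2.resize(p[195:265,310:385],None,fx=8,fy=8,interpolation=cv2.INTER_CUBIC))"
```

```text
8.5 [0.5638 0.1937 0.0767] yaw 14.1 tiltz [ 0.0016  0.0099 -0.9999] w 0.018 g 31.4 F [-4.3 36.6  4.2] T [ 6.06  0.5  -0.24] j [ 18.5  27.1 103.7   0.7  48.9  94. ]
[0.0350182  0.04041384] 0.0534747863865297 49.09138493979069
-0.02898629757143952
```

View pics/t3.png

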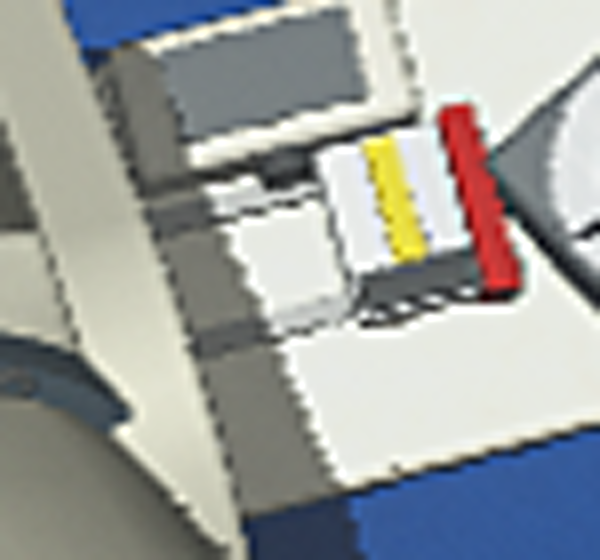

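The carriage touches the red stop, with its right edge meeting the block at (450,180). I'll relax the push, open and lift.

>>> {"fn": "apply_moves", "kwargs": {
  "plan": [
    [[0,0,0],[0,-0.3,0],1],
    [[0,0,0],[0,-0.2,0],1],
    [[0,0,0],[0,0,0],1],
    [[0,0,0],[0,0,0],8.5],
    [[0,0,0],[0,0,0],8.5],
    [[0,0,0],[0,0,0],8.5],
    [[0,0,0],[0,0,0],8.5],
    [[0,0,0],[0,0,0],8.5],
    [[0,0,0],[0,0,0],8.5],
    [[0,0,0],[0,0,-1.5],8.5],
    [[0,0,0],[0,0,-3],8.5],
    [[0,0,0],[0,0,-2.5],8.5],
    [[0,0,0],[0,0,0],8.5]
  ]
}}

```text
time_s: 9.8
ee_pos: [0.5658, 0.193, 0.1502]
ee_rot: [[0.969, 0.246, 0.006], [0.246, -0.969, 0.002], [0.007, -0.001, -1.0]]
contact_force: [0.4, 0.1, -0.1]
width: 0.085
grip_force: 0.0
```

```bash
python3 -c "
from h import *
p,d=read_camera('top');s,R=rep([.585,-.078,.15])
h=np.array([-.271,.9626,0]);m=np.array([.5612,.0377,0])
hs=cv2.cvtColor(p,cv2.COLOR_BGR2HSV)[195:265,310:390]
yy,xx=np.nonzero((hs[...,0]>22)&(hs[...,0]<35)&(hs[...,1]>110)&(hs[...,2]>90));w=px2w('top',None,xx.mean()+310,yy.mean()+195,z=.05);print((w-m)@h)
"
```

```text
9.85 [0.5648 0.1927 0.1483] yaw 14.25 tiltz [ 0.0042  0.0014 -1.    ] w 0.0849 g 0.0 F [ 0.1 -0.1 -1. ] T [ 0.06 -0.   -0.01] j [ 18.7  21.9 101.    0.   56.9  94.4]
tool delta cm [-4.71 26.73 -0.2 ]
-0.02898629757143952
```

>>> {"fn": "apply_moves", "kwargs": {
  "plan": [
    [[0,0,0],[-0.27,1.5,0],8.5],
    [[0,0,0],[-0.4,2.4,0],8.5],
    [[0,0,0],[-0.5,2.8,0],8.5],
    [[0,0,0],[-0.5,3.0,0],8.5],
    [[0,0,0],[-0.6,3.2,0],8.5],
    [[0,0,0],[-0.6,3.2,0],8.5],
    [[0,0,0],[-0.5,3.0,0],8.5],
    [[0,0,0],[-0.5,2.8,0],8.5],
    [[0,0,0],[-0.5,2.6,0],8.5],
    [[0,0,0],[-0.34,2.2,0],8.5],
    [[0,0,-0.1],[0,0,0],8.5],
    [[0,0,-0.13],[0,0,0],8.5],
    [[0,0,-0.13],[0,0,0],8.5],
    [[0,0,-0.13],[0,0,0],8.5],
    [[0,0,0],[0,0,0],8.5],
    [[0,0,0],[0,0,0],8.5],
    [[0,0,0],[0,0,0],8.5]
  ]
}}

```text
time_s: 11.55
ee_pos: [0.583, -0.0784, 0.1452]
ee_rot: [[0.741, 0.671, -0.001], [0.671, -0.741, 0.0], [-0.001, -0.001, -1.0]]
contact_force: [-0.7, 0.0, 0.2]
width: 0.0848
grip_force: 0.0
```

```bash
python3 -c "
from h import *
s,R=rep([.585,-.078,.077])"
```

```text
11.55 [ 0.583  -0.0784  0.1452] yaw 42.16 tiltz [-8.e-04  0.e+00 -1.e+00] w 0.0848 g 0.0 F [-0.7  0.   0.2] T [ 0.01 -0.    0.05] j [ -7.8  21.5 101.9  -0.   56.6  40. ]
tool delta cm [0.18 0.11 6.82]
```

>>> {"fn": "apply_moves", "kwargs": {
  "plan": [
    [[0,0,0],[0.18,0.11,0.8],8.5],
    [[0,0,0],[0,0,1.5],8.5],
    [[0,0,0],[0,0,1.5],8.5],
    [[0,0,0],[0,0,1.5],8.5],
    [[0,0,0],[0,0,1.0],8.5],
    [[0,0,0],[0,0,0.5],8.5],
    [[0,0,0],[0,0,0],8.5],
    [[0,0,0],[0,0,0],5],
    [[0,0,0],[0,0,0],3],
    [[0,0,0],[0,0,0],0.5],
    [[0,0,0],[0,0,0],0.5],
    [[0,0,0],[0,0,0],0.5],
    [[0,0,0],[0,0,0],0.5],
    [[0,0,0],[0,0,0],0.5],
    [[0,0,0],[0,0,0],0.5]
  ],
  "squeeze": 60
}}

```text
time_s: 13.05
ee_pos: [0.586, -0.078, 0.0781]
ee_rot: [[0.739, 0.673, 0.001], [0.673, -0.739, -0.0], [0.001, 0.001, -1.0]]
contact_force: [-0.1, -2.7, 6.6]
width: 0.011
grip_force: 58.8
```

```bash
python3 -c "
from h import *
p,d=read_camera('side');s,R=rep([.585,-.078,.077])
cv2.imwrite('pics/s4.png',cv2.resize(p[180:340,270:450],None,fx=3.5,fy=3.5))"
```

```text
13.1 [ 0.586  -0.078   0.0781] yaw 42.33 tiltz [ 1.1e-03 -4.0e-04 -1.0e+00] w 0.011 g 58.8 F [-1.  -1.9  5.3] T [-0.39  0.07  0.02] j [ -7.7  26.7 104.2  -0.   49.1  40. ]
tool delta cm [-0.07 -0.07  0.11]
```

View pics/s4.png

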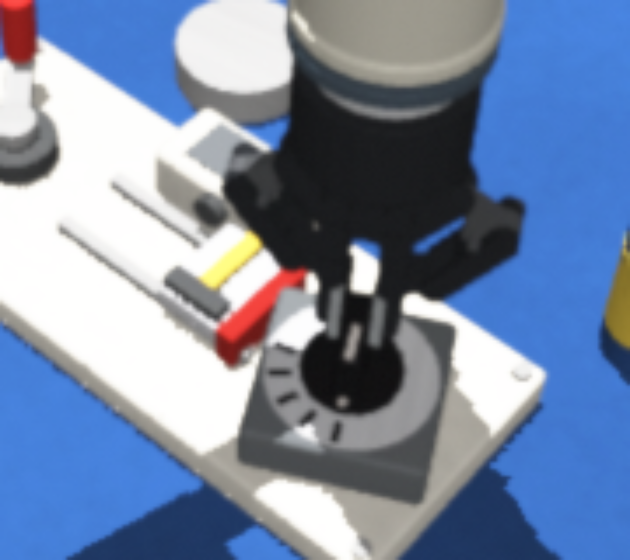

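The pads hold the bar squarely, at (335–378,315), with the dial still at its rest mark. Positive tool rz is clockwise from above, so I'll turn most of the way.

>>> {"fn": "apply_moves", "kwargs": {
  "plan": [
    [[0,0,0.05],[0,0,0],0.5],
    [[0,0,0.1],[0,0,0],0.5],
    [[0,0,0.1],[0,0,0],0.5],
    [[0,0,0.1],[0,0,0],0.5],
    [[0,0,0.1],[0,0,0],0.5],
    [[0,0,0.1],[0,0,0],0.5],
    [[0,0,0.1],[0,0,0],0.5],
    [[0,0,0.1],[0,0,0],0.5],
    [[0,0,0.1],[0,0,0],0.5],
    [[0,0,0.1],[0,0,0],0.5],
    [[0,0,0.1],[0,0,0],0.5],
    [[0,0,0.05],[0,0,0],0.5],
    [[0,0,0],[0,0,0],0.5],
    [[0,0,0],[0,0,0],0.5]
  ]
}}

```text
time_s: 14.5
ee_pos: [0.5862, -0.079, 0.0781]
ee_rot: [[0.936, -0.353, 0.002], [-0.353, -0.936, -0.002], [0.002, 0.001, -1.0]]
contact_force: [0.0, -7.3, 4.4]
width: 0.0106
grip_force: 58.8
```

```bash
python3 -c "
from h import *
s,R=rep([.585,-.078,.077])"
```

```text
14.5 [ 0.5862 -0.079   0.0781] yaw -20.67 tiltz [ 0.0016 -0.0019 -1.    ] w 0.0106 g 58.8 F [ 0.  -7.3  4.4] T [-1.28 -0.08  0.08] j [-7.800e+00  2.670e+01  1.042e+02 -1.000e-01  4.910e+01  1.030e+02]
tool delta cm [-0.15 -0.05  0.11]
```

>>> {"fn": "apply_moves", "kwargs": {
  "plan": [
    [[0,0,0.05],[0,0,0],0.5],
    [[0,0,0.05],[0,0,0],0.5],
    [[0,0,0.05],[0,0,0],0.5],
    [[0,0,0.05],[0,0,0],0.5],
    [[0,0,0],[0,0,0],0.5],
    [[0,0,0],[0,0,0],0.5],
    [[0,0,0],[0,0,0],0.5]
  ]
}}

```text
time_s: 15.2
ee_pos: [0.5861, -0.0792, 0.0781]
ee_rot: [[0.847, -0.532, 0.001], [-0.532, -0.847, -0.002], [0.002, 0.001, -1.0]]
contact_force: [0.3, -8.4, 5.3]
width: 0.011
grip_force: 58.8
```

```bash
python3 -c "
from h import *
p,d=read_camera('side');s,R=rep()
cv2.imwrite('pics/s5.png',cv2.resize(p[240:325,325:415],None,fx=7,fy=7,interpolation=cv2.INTER_CUBIC))"
```

```text
15.25 [ 0.5861 -0.0792  0.0782] yaw -32.11 tiltz [ 0.0015 -0.0022 -1.    ] w 0.0107 g 58.8 F [-0.8 -8.7  4.7] T [-1.44  0.06  0.18] j [-7.800e+00  2.670e+01  1.042e+02 -1.000e-01  4.910e+01  1.144e+02]
```

View pics/s5.png

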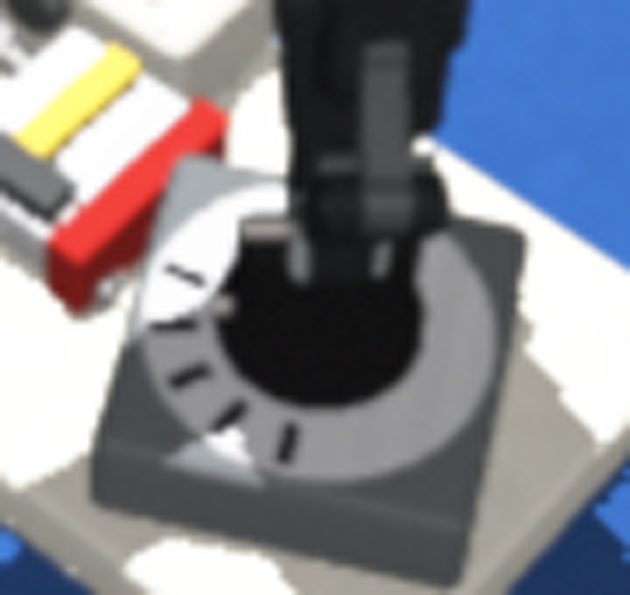

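The index dot is at (228,304), near the third-stop mark at (172,325). The fourth-stop mark is at (185,275). I'll compute the dot's angle.

```bash
python3 - <<'E'
from h import *
S=lambda x,y,z,f,ox,oy:px2w("side",None,(x+.5)/f-.5+ox,(y+.5)/f-.5+oy,z=z)
C=np.array([.5855,-.078,0])
A=lambda w:np.degrees(np.arctan2(*(w-C)[[1,0]]))
for z in(.0645,.066):
  a=S(531,396,z,3.6,220,185);b=S(228,304,z,7,325,240)
  print(A(a),np.linalg.norm((a-C)[:2]),A(b),np.linalg.norm((b-C)[:2]))
for q in[(288,444),(230,415),(185,376),(172,325),(185,275)]:print(A(S(*q,.056,7,325,240)))
E
```

```text
-139.97985268805124 0.022048125163659317 143.24881366244105 0.021861784139134127
-139.59978392118438 0.023050402494241447 146.0113429126943 0.021930984878635502
-138.40903393047432
-165.52116820935484
169.33342314408506
145.01669589995547
120.35469998335176
```

```bash
python3 -c "
from h import *
rep();print(r.finish_job())"
```

```text
15.25 [ 0.5861 -0.0792  0.0782] yaw -32.11 tiltz [ 0.0015 -0.0022 -1.    ] w 0.0107 g 58.8 F [-0.8 -8.7  4.7] T [-1.44  0.06  0.18] j [-7.800e+00  2.670e+01  1.042e+02 -1.000e-01  4.910e+01  1.144e+02]
the job is handed in; nothing more can be done
None
```

I wound the carriage against the red end stop, turned the dial to its third click (about 75° by the camera), and handed the job in at 15.25 s still gripping it; the hand-in returned no verdict.

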